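# Sweep the round lid off the worktop into the open drawer

### The job

Put the round container lid away: slide it across the worktop, without picking it up, and push it off the front edge so that it drops into the open upper drawer below. Leave the square and the oblong lid where they are.

Things in the scene. Friction and masses are not known exactly. Their poses are not given: they have to be found in the camera images.
- round_lid: The lid to put away: flat white plastic disc with a slightly raised middle, 80 mm diameter, 16 mm thick, about 70 g, loose, lying flat on the worktop (height 0), 90 to 170 mm from the front edge. Origin: centre of its underside. The way from it to the edge is clear, straight or slantwise towards the drawer's middle; 40 mm to its sides and 80 mm behind its rim are free.
- square_lid: Square container lid of the same white plastic, 85 x 85 mm, 16 mm thick, which must stay where it is. Origin: centre of its underside. It also lies near the front edge, on the other half of the worktop (left or right), at least 150 mm sideways (y) from the round lid, centre to centre.
- oblong_lid: Oblong container lid of the same white plastic, 110 mm along its own x, 70 mm along y, 16 mm thick, which must stay where it is. Origin: centre of its underside. It lies farther to the left, beside the mug.
- edge (a point): Point on top of the worktop's straight front edge (runs along y, the drop is on its +x side, away from the robot), above the middle line of the fixed, open white drawer. Drawer inside: 270 mm to each side (y) of this point, from 45 mm behind it (under the worktop) to 375 mm beyond; floor 170 mm, rim 70 mm below it. The lid may start up to 310 mm to one side: push it slantwise to fall between the side walls.
Things that resemble listed ones, but are neither listed nor needed, are in the scene too. What is shaped like the round_lid but green or turquoise is not meant.

How it is judged:
By the outcome, as a careful person would: the job done as asked, in the order asked, and still so for the second after the job is handed in, with the robot touching nothing.
It also fails if it takes over 35 s, if anything falls off the work surface, if the arm or the gripper's body presses on something with over 40 N, if the wrist force passes 120 N, or if a joint passes its speed limit or range.

### The arm

A 6-joint arm with a two-finger parallel gripper is mounted at the origin on the work surface. World frame = base frame: x ahead of the robot, y to its left, z up, the work surface at z = 0. Lengths are in m, angles in rad, forces in N, time in s.
With the tool pointing down it reaches from about 0.25 to 0.85 m from the base axis. Payload 12.5 kg.
Tool frame: the origin (TCP) lies at the very end of the fingers, on their centre line; the grasp point (between the pads) lies 19 mm behind it; z points along the fingers, y is the line along which they close (so a half turn about z gives the same grasp; the last joint's range is limited). The gripper opens to 93 mm and grips with 3 to 60 N. Pads are 15 mm wide; open, the fingers measure 128 mm over their backs; the gripper's body (75 mm by 188 mm) begins 65 mm behind the grasp point.
Start: joints at [1.095, 0.351, 1.652, -0, 1.139, -0.085], TCP at [0.209, 0.509, 0.219] pointing down, gripper open.
Joint ranges: [-2.75, 2.75], [-0.79, 2.1], [0.01, 2.65], [-1.57, 4.71], [0.07, 3.14], [-2.87, 2.87]. Speed limits (rad/s): [2.22, 2.22, 2.79, 3.14, 3.14, 3.14].

### API

Orientations are given as a rotation vector (axis times angle).
In Python, from bench import r, viewer gives the robot as it stands.
- The arm moves only by the tool jog_arm, never from a script. Its argument "targets" is a list of rows, each a list of 2 entries, a list of its own where there are three numbers: the shift along the tool's x, y, z in m, then the turn about the tool's z in degrees. A call has exactly 5 rows; each row is the pose to reach, as a shift and turn from the pose commanded when the call began, along the tool's axes at that moment; what a row does not reach only later rows make up. A row lasts 1/8 s, in which the tool goes at most 62.5 mm and 10.7 degrees, less where a joint would pass 70% of its speed; a pose out of reach is approached as far as the arm can. A call with a gripper value outside its range is refused whole. "jaw" is the opening, from 0 (shut) to 1 (fully open), set as the call begins (left out, the last holds). The fingers move at their own pace and stop on an object; "squeeze" is the grip in N (left out, the last holds). Time passes only in rows, so rows that repeat a pose let the fingers close, or fill a call up. It gives the time, the measured TCP pose, the force, the opening and the grip force at its end, in the units of the state.
- r.observe(): the state, without advancing time (a new reading comes with each control period).
- viewer.read_camera(name): name is "scene" or "top"; returns the picture (480x640x3 uint8, red, green, blue); there is no depth.
- viewer.camera_model(name): a dict with "fx", "fy", "cx", "cy" (pixels), "R" (3x3) and "t" (3): a world point X has camera coordinates R X + t. Camera axes: x right, y down, z forward; pixel columns grow to the right and rows downward; lengths in m; the calibration is good to about 2 mm. A picture is of the moment at which its call begins. camera_model takes no time and is no camera call.
- r.job_done(): hands the job in; it is judged then, once.
The state is a dict: "time_s": time; "qpos": joint angles; "dq": joint speeds; "tau": joint torques, N m; "ee_pos": TCP position; "ee_rot": TCP orientation; "contact_force": force on the tool from outside, world axes, zero at the start; "ft_torque": the same for the moment, N m; "gripper_width": finger opening in m; "grasp_force": force on a finger pad.
Only numpy, scipy, OpenCV 4.12 (cv2) and the standard library are available. Lean on these libraries where they do the work, as an engineer would, in place of code of your own. Each camera call takes 0.05 s, during which the arm holds its last target. There are 200 camera calls.

## Working session

There is one attempt and no reset: what is moved stays moved. The work goes in short steps, Python scripts to look and compute and a tool call to move; the robot and the scene stay as the last step left them, time stands still between calls to the robot, and variables do not carry over. Pictures are saved under pics/ and viewed, at most 10 in all, crops included, and the job is handed in when it is done.

Besides the shell and the picture viewer there is one more tool, called as name(argument=value, ...) on one line, values as JSON. jog_arm: Moves the arm, as the interface text tells. Its arguments: {"type":"object","properties":{"targets":{"type":"array","items":{"type":"array"}},"jaw":{"type":"number"},"squeeze":{"type":"number"}},"required":["targets"]}

```bash
mkdir -p pics
python3 - <<'E'
from bench import r, viewer
import cv2,numpy as np
for n in("top","scene"):
    im=viewer.read_camera(n); cv2.imwrite(f"pics/{n}0.png",im[:,:,::-1])
    m=viewer.camera_model(n); print(n,{k:np.round(v,3).tolist() for k,v in m.items()})
s=r.observe(); print({k:np.round(s[k],3) for k in("time_s","ee_pos","ee_rot","gripper_width")})
E
```

```text
top {'fx': 434.883, 'fy': 434.883, 'cx': 319.599, 'cy': 241.646, 'R': [[0.026, -0.999, 0.019], [-0.997, -0.027, -0.073], [0.074, -0.017, -0.997]], 't': [0.068, 0.51, 0.975]}
scene {'fx': 539.683, 'fy': 539.683, 'cx': 321.743, 'cy': 246.884, 'R': [[0.341, 0.94, 0.02], [0.552, -0.183, -0.813], [-0.761, 0.288, -0.581]], 't': [-0.239, -0.243, 1.532]}
{'time_s': np.float64(0.1), 'ee_pos': array([0.209, 0.508, 0.218]), 'ee_rot': array([-6.100e-01, -3.082e+00,  1.000e-03]), 'gripper_width': np.float64(0.093)}
```

View pics/top0.png

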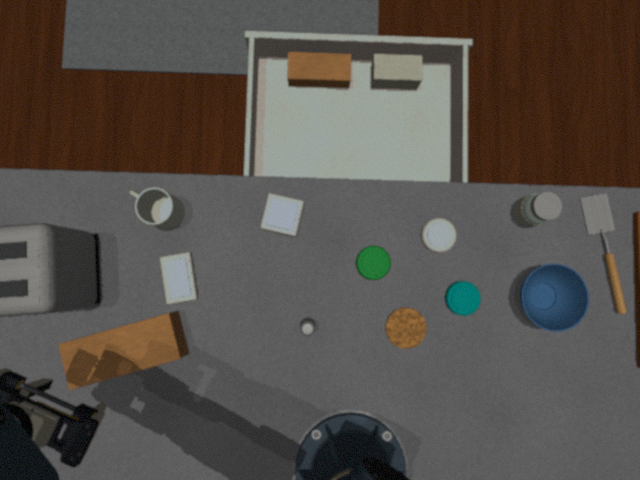

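View pics/scene0.png

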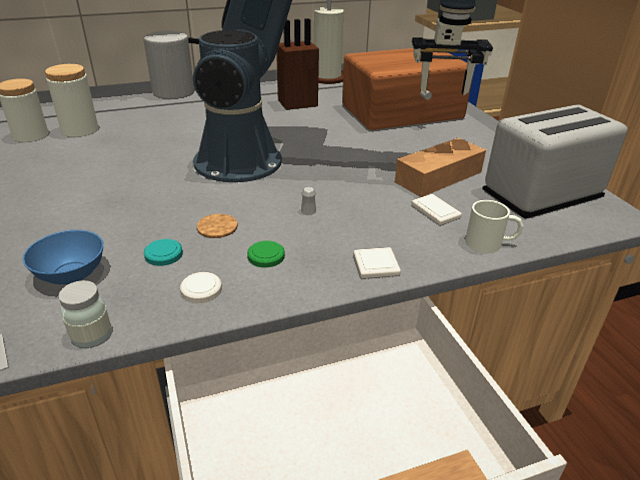

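The top view shows the white disc at (439,235), which is my choice. Things that could be taken for it are the green disc (374,263), turquoise disc (463,298), cork mat (406,327), jar cap (546,207) and shaker (307,327). The square lid is at (282,214) and the oblong at (178,278). The front edge is at about row 180, with drawer walls near columns 250 and 460.

```bash
cat > h.py <<'E'
import cv2,numpy as np
from bench import r, viewer
def ray(n,uv,z):
    m=viewer.camera_model(n);R=np.array(m["R"]);t=np.array(m["t"])
    d=R.T@np.array([(uv[0]-m["cx"])/m["fx"],(uv[1]-m["cy"])/m["fy"],1]);c=-R.T@t
    return (c+d*(z-c[2])/d[2])
def proj(n,X):
    m=viewer.camera_model(n);c=np.array(m["R"])@X+m["t"]
    return m["fx"]*c[0]/c[2]+m["cx"],m["fy"]*c[1]/c[2]+m["cy"]
def white(im,n,u,v):
    g=cv2.cvtColor(im,cv2.COLOR_RGB2HSV);k=((g[...,2]>130)&(g[...,1]<70)).astype(np.uint8)
    for c in cv2.findContours(k,cv2.RETR_EXTERNAL,cv2.CHAIN_APPROX_NONE)[0]:
        if cv2.contourArea(c)>150 and cv2.pointPolygonTest(c,(u,v),False)>=0:
            P=np.array([ray(n,p,.012)[:2] for p in c[:,0]],np.float32)
            return cv2.minEnclosingCircle(P),cv2.minAreaRect(P)
E
python3 - <<'E'
from h import *
T=cv2.imread("pics/top0.png")[:,:,::-1].copy();S=cv2.imread("pics/scene0.png")[:,:,::-1].copy()
print("round",white(T,"top",439,235),white(S,"scene",201,287))
print("sq",white(T,"top",282,214)[1],white(S,"scene",376,262)[1]);print("obl",white(T,"top",178,278)[1])
for p in[(20,170),(200,175),(350,181),(500,184),(600,187)]:print("edge",ray("top",p,0))
for p in[(246,177),(255,177),(461,182),(467,182),(253,40),(468,45)]:print("rim",ray("top",p,-.07))
for p in[(374,263),(463,298),(546,207)]:print(p,ray("top",p,.012))
cv2.imwrite("pics/crop.png",cv2.resize(T[170:320,340:560],None,fx=3,fy=3,interpolation=cv2.INTER_CUBIC)[:,:,::-1])
E
```

```text
round (((0.5325922966003418, -0.19379140436649323), 0.038527753204107285), ((0.5320233106613159, -0.19439849257469177), (0.07473251223564148, 0.07474026829004288), 46.041717529296875)) (((-0.10060000419616699, 0.1269645094871521), 1.015919804573059), ((-0.109760582447052, 0.11465942859649658), (1.5650955438613892, 1.5253576040267944), 0.032337550073862076))Traceback (most recent call last):
  File "<stdin>", line 4, in <module>
  File "h.py", line 14, in white
    P=np.array([ray(n,p,.012)[:2] for p in c[:,0]],np.float32)
                ~~~^^^^^^^^^^
  File "h.py", line 4, in ray
    m=viewer.camera_model(n);R=np.array(m["R"]);t=np.array(m["t"])
ValueError: time passes only in moves, steps and waits
```

```bash
sed -i 's/^def ray/M={n:viewer.camera_model(n) for n in("top","scene")}\ndef ray/; s/m=viewer.camera_model(n)/m=M[n]/' h.py
python3 - <<'E'
from h import *
T=cv2.imread("pics/top0.png")[:,:,::-1].copy()
for n,u in(("round",(439,235)),("sq",(282,214)),("obl",(178,278))):print(n,white(T,"top",*u))
for p in[(20,170),(200,175),(350,181),(500,184),(600,187)]:print("edge",ray("top",p,0))
for p in[(246,177),(255,177),(461,182),(467,182),(253,40),(468,45)]:print("rim",ray("top",p,-.07))
for p in[(374,263),(463,298),(546,207)]:print(p,ray("top",p,.012))
cv2.imwrite("pics/crop.png",cv2.resize(T[170:320,340:560],None,fx=3,fy=3,interpolation=cv2.INTER_CUBIC)[:,:,::-1])
E
```

```text
round (((0.5325922966003418, -0.19379140436649323), 0.038527753204107285), ((0.5320233106613159, -0.19439849257469177), (0.07473251223564148, 0.07474026829004288), 46.041717529296875))
sq (((0.5699442625045776, 0.17029182612895966), 0.055410854518413544), ((0.5701373815536499, 0.17075197398662567), (0.08247806876897812, 0.08242589235305786), 78.27790069580078))
obl (((0.4180598855018616, 0.4021301567554474), 0.06153569370508194), ((0.41794294118881226, 0.40200304985046387), (0.10781096667051315, 0.06710667908191681), 11.279023170471191))
edge [0.65718746 0.781377   0.        ]
edge [0.65795094 0.36524257 0.        ]
edge [0.65422695 0.01377872 0.        ]
edge [ 0.65764946 -0.34175579  0.        ]
edge [ 0.65754736 -0.58120882  0.        ]
rim [ 0.67181836  0.26889759 -0.07      ]
rim [ 0.67249371  0.2464215  -0.07      ]
rim [ 0.67528612 -0.27304658 -0.07      ]
rim [ 0.67574121 -0.28830778 -0.07      ]
rim [ 1.02844752  0.2645614  -0.07      ]
rim [ 1.03522897 -0.29063972 -0.07      ]
(374, 263) [ 0.4627117  -0.04425486  0.012     ]
(463, 298) [ 0.38799905 -0.24982956  0.012     ]
(546, 207) [ 0.60382692 -0.44445836  0.012     ]
```

View pics/crop.png

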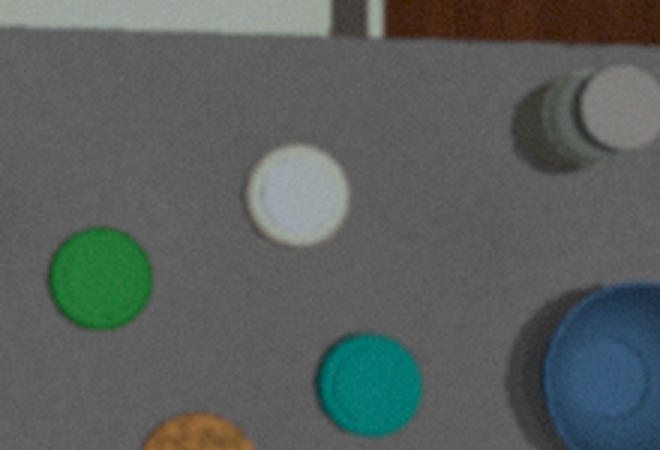

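The crop shows the white disc at top pixel (439,235), with a raised middle and a pale rim. It is neither green nor turquoise, so this is the round lid. Its centre is about (0.532,-0.194) and the edge is at x≈0.657. I'll set the fingers part-open as a cradle and push at 20° towards the middle, starting about 70 mm behind the centre.

jog_arm(targets=[[[-0.03,-0.04,0],10],[[-0.07,-0.08,0],20],[[-0.11,-0.12,0],30],[[-0.15,-0.16,0],40],[[-0.18,-0.2,0],50]], jaw=0.5)

```text
time_s: 0.72
ee_pos: [0.3001, 0.2533, 0.2185]
ee_rot: [1.863, 2.53, -0.0]
contact_force: [0.6, 0.7, 0.2]
gripper_width: 0.0485
grasp_force: 0.0
```

```bash
cat > go.py <<'E'
import sys,numpy as np
from bench import r
from scipy.spatial.transform import Rotation as Ro
x,y,z,h=map(float,sys.argv[1:5]);s=r.observe();R=Ro.from_rotvec(s["ee_rot"]).as_matrix()
d=R.T@(np.array([x,y,z])-s["ee_pos"]);hd=np.degrees(np.arctan2(R[1,0],R[0,0]))
print("t",s["time_s"],"pos",np.round(s["ee_pos"],4),"head",round(hd,1),"shift",np.round(d,4),"turn",round((hd-h+180)%360-180,1),"w",s["gripper_width"],"F",np.round(s["contact_force"],1),"q",np.round(s["qpos"],2))
E
python3 go.py .467 -.218 .15 20
```

```text
t 0.725 pos [0.3001 0.2533 0.2185] head 107.3 shift [-0.4996  0.0195  0.0686] turn 87.3 w 0.04853392884269136 F [0.6 0.7 0.2] q [ 0.58  0.06  2.02 -0.    1.06  0.28]
```

jog_arm(targets=[[[-0.05,0,0],10],[[-0.1,0,0],20],[[-0.15,0.01,0],30],[[-0.2,0.01,0],40],[[-0.25,0.01,0],50]])

```text
time_s: 1.35
ee_pos: [0.3851, 0.0181, 0.2186]
ee_rot: [-2.757, -1.506, -0.0]
contact_force: [-0.2, 1.0, 0.4]
gripper_width: 0.0464
grasp_force: 0.0
```

```bash
python3 go.py .467 -.218 .1 20
```

```text
t 1.35 pos [0.3851 0.0181 0.2186] head 57.3 shift [-0.1543  0.1966  0.1186] turn 37.3 w 0.046372456823186 F [-0.2  1.   0.4] q [-0.07  0.04  2.04  0.    1.06  0.5 ]
```

jog_arm(targets=[[[-0.03,0.04,0],8],[[-0.06,0.08,0],16],[[-0.095,0.12,0.02],24],[[-0.125,0.16,0.04],32],[[-0.154,0.197,0.07],37.3]])

```text
time_s: 1.98
ee_pos: [0.4694, -0.2177, 0.1482]
ee_rot: [3.093, 0.547, 0.002]
contact_force: [0.0, 0.4, 1.3]
gripper_width: 0.0466
grasp_force: 0.0
```

```bash
python3 go.py .467 -.218 .006 20
```

```text
t 1.975 pos [ 0.4694 -0.2177  0.1482] head 20.1 shift [-0.0024 -0.0007  0.1422] turn 0.1 w 0.04659238894608647 F [0.  0.4 1.3] q [-0.52  0.38  1.81  0.    0.96  0.7 ]
```

jog_arm(targets=[[[-0.002,0,0.05],0],[[-0.002,0,0.09],0],[[-0.002,0,0.12],0],[[-0.002,0,0.135],0],[[-0.002,0,0.142],0]])

```text
time_s: 2.6
ee_pos: [0.4669, -0.2165, 0.0063]
ee_rot: [-3.092, -0.554, 0.0]
contact_force: [0.1, -1.1, 0.2]
gripper_width: 0.0464
grasp_force: 0.0
```

```bash
python3 go.py .652 -.149 .006 20
python3 - <<'E'
from h import *
for n in("top","scene"):
    im=viewer.read_camera(n)
    u,v=map(int,proj(n,np.array([.52,-.2,0])));cv2.imwrite(f"pics/{n}1.png",cv2.resize(im[max(v-80,0):v+80,max(u-100,0):u+100],None,fx=3,fy=3)[:,:,::-1])
E
```

```text
t 2.6 pos [ 0.4669 -0.2165  0.0063] head 20.3 shift [0.197  0.001  0.0003] turn 0.3 w 0.04644797528846273 F [ 0.1 -1.1  0.2] q [-0.52  0.61  1.88 -0.    0.65  0.69]
```

View pics/scene1.png

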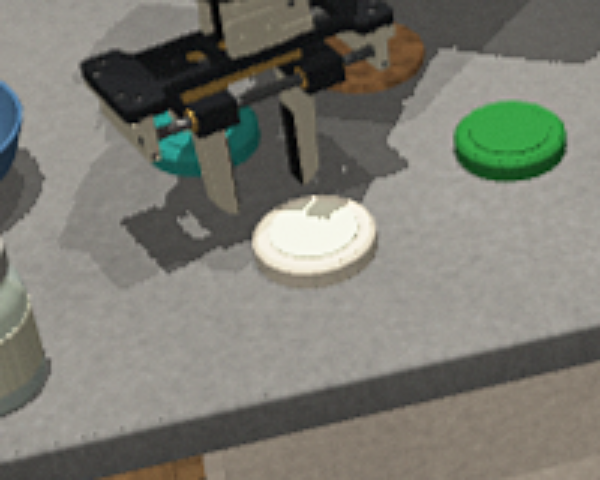

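The crop shows both fingertips, at (230,205) and (305,180), low and just behind the white lid at (315,240), with the turquoise and green discs clear. I'll push gently.

jog_arm(targets=[[[0.012,0,0],0],[[0.024,0,0],0],[[0.036,0,0],0],[[0.048,0,0],0],[[0.06,0,0],0]])

```text
time_s: 3.32
ee_pos: [0.524, -0.1953, 0.0067]
ee_rot: [3.092, 0.554, 0.0]
contact_force: [-0.0, -0.1, 0.7]
gripper_width: 0.0465
grasp_force: 0.3
```

jog_arm(targets=[[[0.012,0,0],0],[[0.024,0,0],0],[[0.036,0,0],0],[[0.048,0,0],0],[[0.06,0,0],0]])

```text
time_s: 3.95
ee_pos: [0.5801, -0.1745, 0.0066]
ee_rot: [-3.092, -0.554, 0.0]
contact_force: [-1.2, 0.9, 0.4]
gripper_width: 0.0459
grasp_force: 0.3
```

```bash
python3 go.py .652 -.149 .006 20
python3 - <<'E'
from h import *
im=viewer.read_camera("scene");cv2.imwrite("pics/s2.png",cv2.resize(im[200:400,100:360],None,fx=3,fy=3)[:,:,::-1])
E
```

```text
t 3.95 pos [ 0.5801 -0.1745  0.0066] head 20.3 shift [0.0763 0.001  0.0006] turn 0.3 w 0.04593743609198746 F [-1.2  0.9  0.4] q [-0.37  0.73  1.63 -0.    0.78  0.85]
```

View pics/s2.png

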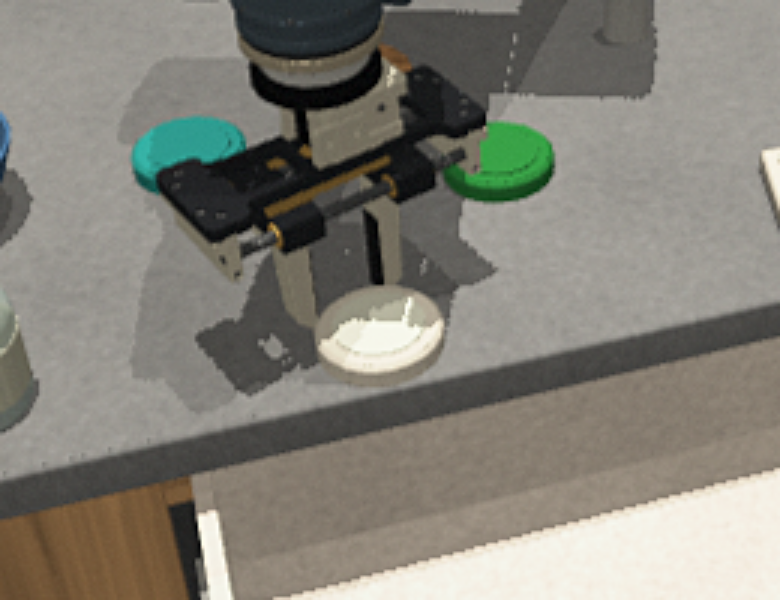

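The lid at (380,335) sits in the cradle near the edge, well right of the drawer's left wall (205,540). I'll push on over the edge.

jog_arm(targets=[[[0.015,0,0],0],[[0.032,0,0],0],[[0.05,0,0],0],[[0.07,0,0],0],[[0.09,0,0],0]])

```text
time_s: 4.62
ee_pos: [0.6649, -0.1431, 0.0066]
ee_rot: [3.092, 0.554, 0.0]
contact_force: [-0.5, 0.6, 1.3]
gripper_width: 0.0466
grasp_force: 0.0
```

```bash
python3 go.py .6 -.17 .15 20
python3 - <<'E'
from h import *
im=viewer.read_camera("scene");cv2.imwrite("pics/s3.png",im[:,:,::-1])
E
```

```text
t 4.625 pos [ 0.6649 -0.1431  0.0066] head 20.3 shift [-0.0701  0.0027 -0.1434] turn 0.3 w 0.04659246772818154 F [-0.5  0.6  1.3] q [-0.28  0.83  1.41  0.    0.9   0.94]
```

View pics/s3.png

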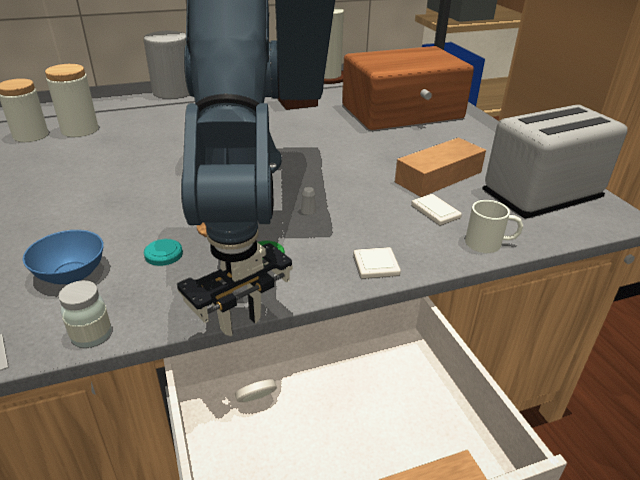

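The lid is at (256,390), dropping into the drawer. The square lid (376,262) and oblong lid (436,208) haven't moved. I'll raise the tool, back off and check.

jog_arm(targets=[[[0,0,-0.03],0],[[0,0,-0.07],0],[[-0.02,0,-0.11],0],[[-0.05,0,-0.14],0],[[-0.08,0,-0.15],0]])

```text
time_s: 5.3
ee_pos: [0.5886, -0.1718, 0.1586]
ee_rot: [3.091, 0.554, 0.004]
contact_force: [0.3, -1.0, 0.1]
gripper_width: 0.0465
grasp_force: 0.0
```

jog_arm(targets=[[[-0.04,0,0],0],[[-0.08,0,0],0],[[-0.11,0,0],0],[[-0.12,0,0],0],[[-0.12,0,0],0]])

```text
time_s: 5.92
ee_pos: [0.4765, -0.2131, 0.1568]
ee_rot: [3.092, 0.553, 0.001]
contact_force: [-0.6, 0.3, 0.3]
gripper_width: 0.0467
grasp_force: 0.0
```

Run:
```python
from h import *
im=viewer.read_camera("top");cv2.imwrite("pics/t4.png",im[:,:,::-1])
for n,u in(("sq",(282,214)),("obl",(178,278))):print(n,white(im,"top",*u)[1])
```

```text
sq ((0.5700504183769226, 0.17085391283035278), (0.08422677218914032, 0.08408298343420029), 78.53556060791016)
obl ((0.41787776350975037, 0.4017496109008789), (0.10889840871095657, 0.06919300556182861), 11.44532585144043)
```

View pics/t4.png

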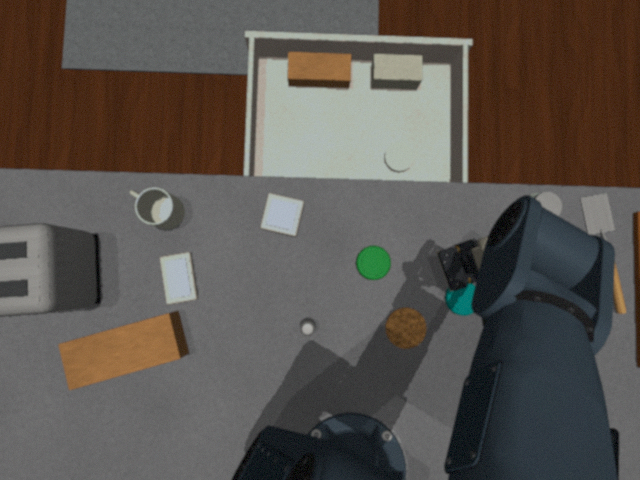

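The lid lies in the drawer at (398,158). The square and oblong lids are where they were, and the gripper is clear of everything.

```bash
python3 -c "
from bench import r
print(r.job_done())"
```

```text
the job is handed in; nothing more can be done
None
```

The white round lid was slid off the front edge and now lies in the open drawer; the square and oblong lids did not move, and the job was handed in at about 6 s.

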